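# Close a sample pot in the capping press

## Task

One of the three sample pots has its blue lid standing proud, with an orange stripe showing under it. Stand that pot in the ring on the capping press's drawn-out carriage and let go, push the carriage fully in with the lid still proud, then press the red plunger head down to its stop so that the lid goes home, and let it spring back up. Leave the pot upright in the press and do not disturb the other pots, the tube rack or the tip box.

Things in the scene. Friction and masses are not known exactly. Their poses are not given: they have to be found in the camera images.
- pot: The pot to close: white plastic sample pot, 54 mm diameter, 46 mm high, with a paper band and an orange neck above its shoulder; round blue lid 50 mm in diameter and 12 mm thick; origin at the centre of its underside, z up. Mass about 0.1 to 0.2 kg. Its lid stands 8 to 10 mm proud, so that the orange neck shows as a stripe between white shoulder and blue lid. Overall height 66 to 68 mm now, 58 mm with the lid home. Grip the white body, not the lid.
- lid (a joint): How far the pot's lid stands above its home position, m: 0 = fully home (lid on the shoulder, no orange seen), up to 0.010 = proud. It is stiff: needs about 8 N straight down, and stays where it is left.
- lid_top (a point): Centre of the top face of that pot's lid.
- press: Bench capping press, fixed to the bench: grey base plate 250 x 130 x 6 mm, white column at the back and white head reaching forward over the carriage. Origin on the plunger axis at bench level; its x axis points from the front (carriage side, towards the robot) to the back (column), z up. The head covers x = -28 to 105 mm, y = +-35 mm, z = 100 to 135 mm; the column starts at x = 50 mm.
- carriage (a joint): The aluminium carriage, which slides along the press's x axis: 0 = fully in, at its stop, nest right under the plunger; grows as it is drawn out towards the press's -x; 0.12 = fully out. Slides with about 2 N friction and stays where it is left.
- nest (a point): Centre of the pot's place on the carriage, on its flat floor 14 mm above the bench: inside a low grey ring, 62 mm inside diameter, 70 mm outside, 6 mm high. It moves with the carriage; its axes are the press's.
- tab (a point): Middle of the top edge of the black upright push tab at the carriage's front end, 85 mm in front (press -x) of the nest centre. The tab is 12 mm thick (along press x), 50 mm wide (along y), from 14 to 50 mm above the bench; the carriage plate sticks out 4 mm in front of it below 14 mm. Pushing it along press +x slides the carriage in.
- plunger (a joint): Travel of the spring plunger, m: 0 = up, 0.020 = down at its stop (the red head then touches the white press head). Springs back up by itself. Needs about 3 N to start and 7 N at the stop, plus 8 N more from about 10 to 12 mm on, where its pad meets a proud lid: about 15 N in all. At its stop the pad has just brought the lid home.
- plunger_top (a point): Centre of the flat top of the plunger's red head (46 mm diameter, 20 mm thick); 175 mm above the bench when up, 155 mm when down.
- sealed_1: Bystander: white plastic sample pot, 54 mm diameter, 46 mm high, with a paper band and an orange neck above its shoulder; round blue lid 50 mm in diameter and 12 mm thick; origin at the centre of its underside, z up. Its lid is already home (no orange stripe); 58 mm high in all.
- sealed_2: Bystander: the same as sealed_1.
- tube_rack: Bystander: mint green rack with six capped tubes, 60 x 110 mm, 97 mm high; origin at the centre of its underside.
- tip_box: Bystander: clear pipette tip box with a blue lid, 82 x 122 mm, 57 mm high; origin at the centre of its underside.
Not all that is in view belongs to the job. Leave any yellow look-alike of the pot alone.

How it is judged (in metres and radians):
On the way, in this order (a step that is already met when the one before it is completed fails the run):
1. the pot stands in the ring on the drawn-out carriage, released, its lid still proud (horizontal distance between pot and nest below 0.007 m and z of pot in the frame of nest between -0.003 and 0.003 m and angle between pot's own z axis and vertical below 0.08 rad and value of joint carriage above 0.06 m and value of joint lid above 0.006 m and contact force between the fingers and pot below 0.3 N and linear speed of pot below 0.02 m/s), for 0.1 s.
2. the carriage is fully in with the pot in its ring, its lid still proud (horizontal distance between pot and nest below 0.007 m and z of pot in the frame of nest between -0.003 and 0.003 m and angle between pot's own z axis and vertical below 0.08 rad and value of joint carriage below 0.005 m and value of joint lid above 0.006 m), for 0.1 s.
3. the plunger is down at its stop and has pressed the lid home (horizontal distance between pot and nest below 0.007 m and z of pot in the frame of nest between -0.003 and 0.003 m and angle between pot's own z axis and vertical below 0.08 rad and value of joint carriage below 0.005 m and value of joint plunger above 0.018 m and value of joint lid below 0.002 m), for 0.05 s.
At the end, for the whole second after the job is handed in: The pot stands upright (within 0.08 rad) in the carriage's ring (within 7 mm of its centre, on the floor within 3 mm), at rest; carriage within 5 mm of fully in; lid within 2 mm of home; plunger back up within 3 mm; the two sealed pots, tube rack and tip box within 20 mm of where they were (horizontal distance between pot and nest below 0.007 m and z of pot in the frame of nest between -0.003 and 0.003 m and angle between pot's own z axis and vertical below 0.08 rad and value of joint carriage below 0.005 m and value of joint lid below 0.002 m and value of joint plunger below 0.003 m and linear speed of pot below 0.02 m/s and distance of each of sealed_1, sealed_2, tube_rack, tip_box from where it was at the start of the episode below 0.02 m); the robot touches nothing.
It fails at once if a bystander is knocked (moved over 20 mm or a sealed pot tipped over 0.4 rad) (distance of any of sealed_1, sealed_2, tube_rack, tip_box from where it was at the start of the episode above 0.02 m or angle between any of sealed_1, sealed_2's own z axis and vertical above 0.4 rad).
It fails at once if the pot is tipped over 0.6 rad (angle between pot's own z axis and vertical above 0.6 rad).
It also fails if it takes over 61 s, if anything falls off the work surface, if the arm or the gripper's body presses on something with over 40 N, if the wrist force passes 120 N, or if a joint passes its speed limit or range.

## Robot

A 7-joint arm with a two-finger parallel gripper is mounted at the origin on the work surface. World frame = base frame: x ahead of the robot, y to its left, z up, the work surface at z = 0. Lengths are in m, angles in degrees, forces in N, time in s.
With the tool pointing down it reaches from about 0.425 to 0.875 m from the base axis. Payload 4.7 kg.
Tool frame: the origin (TCP) lies between the finger pads; the fingertips stand 19 mm ahead of it and the grasp point (between the pads) is the TCP; x points along the fingers, z is the direction in which the jaws open and shut, and the axes are right-handed (so a half turn about x gives the same grasp; the last joint's range is limited). The gripper opens to 87 mm and grips with 3 to 60 N. Pads are 19 mm wide; open, the fingers measure 117 mm over their backs; the gripper's body (75 mm by 190 mm) begins 51 mm behind the grasp point.
Start: joints at [67.844, 18.392, -4.016, 83.108, 1.295, 78.541, -3.26], TCP at [0.254, -0.599, 0.242] pointing down, gripper open.
Joint ranges: [-163.93, 163.93], [-17.29, 119.83], [-79.2, 71.16], [3.27, 140.29], [-89.18, 269.18], [5.43, 117.66], [-154.24, 154.24]. Speed limits (degrees/s): [147.25, 147.25, 180, 180, 180, 180, 180].

## Interface

Orientations are given as [roll, pitch, yaw] about the fixed x, y, z axes, in that order (R = Rz(yaw) Ry(pitch) Rx(roll)).
In Python, from cell import monitor, read_camera, camera_model, env, regions_of gives the robot as it stands. The module is installed in compiled form; this text tells all that it offers.
- The arm moves only by the tool step_arm, never from a script. Its argument "deltas" is a list of rows, each a list of 5 numbers: the gripper's target within -1 to 1 (fully open at 1, half-way at 0, shut at -1), then the shift along the tool's x, y, z in m, then the turn about the tool's x in degrees. A call has 1 to 12 rows; each row is the pose to reach, as a shift and turn from the pose commanded when the call began, along the tool's axes at that moment; what a row does not reach only later rows make up. A row lasts 1/8 s, in which the tool goes at most 62.5 mm and 10.7 degrees, less where a joint would pass 70% of its speed; a pose out of reach is approached as far as the arm can. A call with a gripper value outside its range is refused whole. The fingers move at their own pace and stop on an object; "newtons" is the grip in N (left out, the last holds). Time passes only in rows, so rows that repeat a pose let the fingers close. It gives the time, the measured TCP pose, the force and the opening at its end, in the units of the state.
- monitor.get_obs(): the state, without advancing time (a new reading comes with each control period).
- read_camera(name): name is "side" or "top"; returns (picture, depth): 420x560x3 uint8, red, green, blue; 420x560 float32, m along the optical axis (not along the pixel's ray), 0 where there is no reading.
- camera_model(name): a dict with "fx", "fy", "cx", "cy" (pixels), "xyz" and "attitude" of the camera in the world. Camera axes: x right, y down, z forward; pixel columns grow to the right and rows downward; lengths in m; the calibration is good to about 2 mm. A picture is of the moment at which its call begins. camera_model takes no time and is no camera call.
- env.sign_off(): hands the job in, once; it reports no verdict.
Trained networks look in the newest picture that a camera, given by its name, has taken for a name from the list of things; names that differ only in an ending like _2 or _b are one class to them, and where a whole thing is asked for, a point or a joint stands for the part that bears it (a point fixed in the world has none). Each returns a list of dicts, best first, with "p" (0 to 1); they miss things now and then, are a little off and sometimes report something else, mostly with a low value. They report only what shows in the picture. A call takes as long as a camera call. They do not tell look-alikes from the thing itself.
- regions_of(camera, thing): "pixels" (420x560 bool, what is visible of it) and "pixel" ([column, row] in pixels, amid what is visible of it).
The state is a dict: "time_s": time; "qpos": joint angles; "joint_velocities": joint speeds; "effort": joint torques, N m; "tool_pos": TCP position; "tool_rot": TCP orientation; "force": force on the tool from outside, world axes, zero at the start; "wrist_torque": the same for the moment, N m; "grip_width": finger opening in m.
Only numpy, scipy, OpenCV 4.12 (cv2) and the standard library are available. Lean on these libraries where they do the work, as an engineer would, in place of code of your own. Each camera call takes 0.05 s, during which the arm holds its last target. There are 200 camera calls.

## Working session

There is one attempt and no reset: what is moved stays moved. The work goes in short steps, Python scripts to look and compute and a tool call to move; the robot and the scene stay as the last step left them, time stands still between calls to the robot, and variables do not carry over. Pictures are saved under pics/ and viewed, about 8 in all and at most 12, crops included, and the job is handed in when it is done.

Besides the shell and the picture viewer there is one more tool, called after "Request:" as name(argument=value, ...), one argument or row to a line, values as JSON. step_arm: Moves the arm, as the interface text tells. Its arguments: {"type":"object","properties":{"deltas":{"type":"array"},"newtons":{"type":"number"}},"required":["deltas"]}

```bash
mkdir -p pics; cat > h.py <<'E'
import numpy as np, cv2
from scipy.spatial.transform import Rotation as R
from cell import monitor, read_camera, camera_model, env, regions_of
def rot(a):
    a=np.array(a,float)
    return a if a.shape==(3,3) else (R.from_quat(a).as_matrix() if a.size==4 else R.from_euler('xyz',a,degrees=True).as_matrix())
def cloud(name,depth):
    m=camera_model(name); v,u=np.mgrid[:420,:560]
    c=np.stack([(u-m['cx'])/m['fx']*depth,(v-m['cy'])/m['fy']*depth,depth],-1)
    return c@rot(m['attitude']).T+np.array(m['xyz'])
def save(n,img): cv2.imwrite('pics/'+n,np.ascontiguousarray(img[...,::-1]))
E
python3 - <<'E'
from h import *
print(monitor.get_obs())
for n in('side','top'):
    im,d=read_camera(n); save(n+'0.png',im); P=cloud(n,d); print(n,camera_model(n))
    for t in('pot','press','nest','tab','plunger_top','tube_rack','tip_box'):
        for r in regions_of(n,t):
            q=P[r['pixels']&(d>0)]
            if len(q): print(t,round(r['p'],2),np.round(r['pixel']),len(q),np.round(np.median(q,0),3),np.round(np.percentile(q,2,0),3),np.round(np.percentile(q,98,0),3))
E
```

```text
{'time_s': 0.0, 'qpos': array([67.84597258, 18.44070332, -4.01602392, 83.17664773,  1.2950494 ,
       78.53915148, -3.25950709]), 'joint_velocities': array([ 0.02706931,  0.06703394,  0.02671264, -0.06280134, -0.01132514,
        0.07120684,  0.03648991]), 'effort': array([-1.34168960e-03, -4.91291285e+01, -4.04707426e-01, -3.12528706e+01,
       -6.38995506e-02,  4.36739030e-02,  1.82643525e-04]), 'tool_pos': array([ 0.25333292, -0.59803302,  0.24042761]), 'tool_rot': array([-177.10301298,   89.88860392,  115.86177292]), 'force': array([0.0339643 , 0.1302819 , 0.20570642]), 'wrist_torque': array([-0.03061644, -0.02577817, -0.00353619]), 'grip_width': 0.08726251907872083}
side {'fx': 539.7550314892983, 'fy': 539.7550314892983, 'cx': 280.5187442038839, 'cy': 213.49522295010092, 'xyz': array([ 0.35924333, -0.99176142,  1.20688242]), 'attitude': array([-137.57228912,    1.01046723,  -13.36486152])}
pot 0.85 [305. 358.] 562 [ 0.532 -0.421  0.054] [ 0.51  -0.435  0.003] [ 0.557 -0.39   0.061]
pot 0.73 [255. 330.] 557 [ 0.437 -0.316  0.053] [ 0.413 -0.331 -0.001] [ 0.462 -0.281  0.061]
po
[... 1088 characters left out ...]
 -0.399  0.056] [ 0.507 -0.43  -0.002] [ 0.557 -0.38   0.062]
pot 0.56 [383. 255.] 339 [ 0.435 -0.296  0.057] [ 0.412 -0.324  0.012] [ 0.459 -0.276  0.061]
press 0.85 [226. 193.] 4208 [0.648 0.129 0.013] [0.487 0.075 0.001] [0.781 0.197 0.174]
nest 0.62 [226. 232.] 1202 [0.546 0.135 0.013] [0.482 0.097 0.008] [0.611 0.173 0.05 ]
tab 0.57 [230. 232.] 1161 [0.546 0.135 0.013] [0.484 0.097 0.008] [0.609 0.173 0.05 ]
plunger_top 0.72 [216. 174.] 238 [0.67  0.136 0.173] [0.65  0.115 0.165] [0.691 0.157 0.178]
tube_rack 0.71 [136. 251.] 1133 [0.5   0.388 0.074] [0.474 0.342 0.002] [0.534 0.449 0.099]
tip_box 0.82 [376. 165.] 1363 [ 0.693 -0.311  0.056] [ 0.656 -0.375  0.001] [ 0.739 -0.255  0.061]
```

View pics/side0.png

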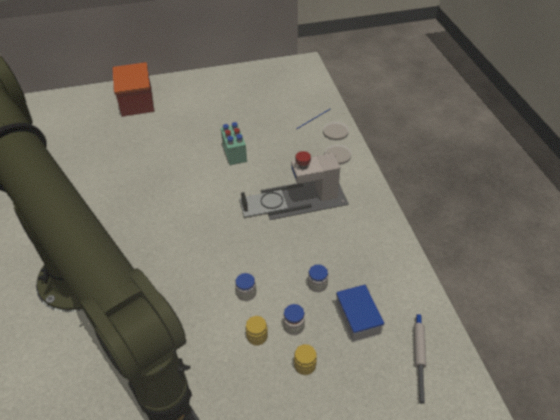

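View pics/top0.png

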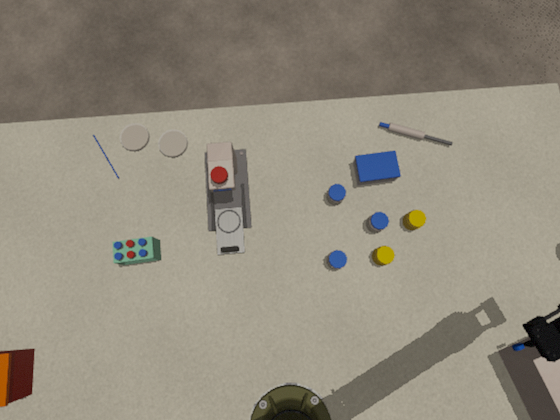

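```bash
python3 - <<'E'
from h import *
for n in('side','top'):
    im,d=read_camera(n); P=cloud(n,d)
    if n=='side':
        save('crop.png',cv2.resize(im[300:390,225:385],None,fx=5,fy=5,interpolation=cv2.INTER_CUBIC))
    hsv=cv2.cvtColor(im,cv2.COLOR_RGB2HSV)
    # blue lid tops
    for i,r in enumerate(regions_of(n,'pot')):
        m=r['pixels']&(d>0); q=P[m]; zt=np.percentile(q[:,2],95)
        t=q[q[:,2]>zt-.006]; c,rad=cv2.minEnclosingCircle(t[:,:2].astype(np.float32))
        print(n,'pot',r['pixel'],round(r['p'],2),'ztop',zt.round(4),'mid',((t.max(0)+t.min(0))/2).round(4),'circ',np.round(c,4),round(rad,4))
    for lo,hi,nm in((.162,.19,'plunger'),(.095,.15,'head'),(.04,.056,'tab'),(.0165,.025,'ring')):
        b=(P[...,0]>.44)&(P[...,0]<.85)&(P[...,1]>0)&(P[...,1]<.27)&(P[...,2]>lo)&(P[...,2]<hi)&(d>0)
        q=P[b]
        if nm in('tab',): q=q[q[:,0]<.55]
        if nm=='ring': q=q[(q[:,0]>.5)&(q[:,0]<.63)]
        if len(q): 
            rr=cv2.minAreaRect(q[:,:2].astype(np.float32)); print(n,nm,len(q),'z',np.median(q[:,2]).round(4),'rect',np.round(rr[0],4),np.round(rr[1],4),round(rr[2],1))
E
```

```text
side pot [257.8, 329.4] 0.92 ztop 0.0597 mid [ 0.4404 -0.3043  0.0586] circ [ 0.4392 -0.3042] 0.0262
side pot [294.0, 320.6] 0.69 ztop 0.0682 mid [ 0.5365 -0.2998  0.0665] circ [ 0.5371 -0.3001] 0.0265
side pot [306.5, 358.7] 0.65 ztop 0.0596 mid [ 0.5356 -0.4095  0.0588] circ [ 0.5365 -0.4096] 0.0269
side pot [261.3, 203.2] 0.32 ztop 0.0391 mid [0.4916 0.1268 0.0433] circ [0.4925 0.1267] 0.0229
side plunger 166 z 0.1722 rect [0.6732 0.1352] [0.0473 0.0432] 76.3
side head 1014 z 0.1314 rect [0.711  0.1333] [0.1346 0.0784] 1.1
side tab 55 z 0.048 rect [0.4917 0.1301] [0.0501 0.012 ] 89.6
side ring 113 z 0.0181 rect [0.5658 0.1286] [0.1226 0.0996] 0.9
top pot [411.3, 220.8] 0.87 ztop 0.0605 mid [ 0.5334 -0.4059  0.059 ] circ [ 0.5336 -0.4058] 0.0254
top pot [381.5, 259.8] 0.86 ztop 0.0607 mid [ 0.4372 -0.3027  0.0597] circ [ 0.4371 -0.3019] 0.0253
top pot [373.0, 166.4] 0.67 ztop 0.0596 mid [ 0.6983 -0.3149  0.0585] circ [ 0.7003 -0.3149] 0.0708
top pot [374.8, 220.7] 0.62 ztop 0.0688 mid [ 0.534  -0.2968  0.0671] circ [ 0.5341 -0.2967] 0.0254
top plunger 239 z 0.1735 rect [0.6707 0.1359] [0.0435 0.0432] 84.7
top head 1032 z 0.1337 rect [0.7095 0.1368] [0.1358 0.0705] 0.6
top tab 78 z 0.0485 rect [0.4896 0.1339] [0.0125 0.0488] 0.1
top ring 167 z 0.018 rect [0.5629 0.1351] [0.1249 0.1019] 0.5
```

The side view shows three blue lids, at (245,284), (294,317) and (318,275), and yellow look-alikes at (257,329) and (306,358). The top view agrees, with blue at (337,194), (379,222) and (337,260). The press is at (310,190), with its carriage drawn out towards the robot. The best candidate is (294,317), where the lid top is at about 68 mm. I'll check it in one close crop and measure the other two lids.

```bash
python3 - <<'E'
from h import *
for n in('side','top'):
    im,d=read_camera(n); P=cloud(n,d)
    if n=='side': save('crop2.png',cv2.resize(im[255:345,225:345],None,fx=6,fy=6,interpolation=cv2.INTER_CUBIC))
    h=cv2.cvtColor(im,cv2.COLOR_RGB2HSV)
    b=((h[...,0]>105)&(h[...,0]<130)&(h[...,1]>120)&(P[...,1]<-.05)&(P[...,0]>.38)&(P[...,0]<.68)&(P[...,2]>.03)&(P[...,2]<.09)).astype(np.uint8)
    k,l,s,c=cv2.connectedComponentsWithStats(b)
    for i in range(1,k):
        if s[i,4]<80: continue
        q=P[l==i]; z=np.percentile(q[:,2],90); t=q[q[:,2]>z-.005]
        print(n,np.round(c[i]),s[i,4],'z',z.round(4),'mid',((t.max(0)+t.min(0))/2).round(4))
    # ring circle: dark-gray ring edges via z
    b=(P[...,0]>.52)&(P[...,0]<.625)&(abs(P[...,1]-.133)<.04)&(P[...,2]>.0165)&(P[...,2]<.025); q=P[b]
    rr=cv2.fitEllipse(q[:,:2].astype(np.float32)); print(n,'ring',len(q),rr)
E
```

```text
side [318. 272.] 188 z 0.0594 mid [ 0.6293 -0.1908  0.0589]
side [245. 281.] 186 z 0.0601 mid [ 0.4381 -0.1719  0.059 ]
side [348. 310.] 323 z 0.0586 mid [ 0.669  -0.3213  0.0582]
side [294. 313.] 229 z 0.0687 mid [ 0.5361 -0.3008  0.0674]
side ring 88 ((0.5732556581497192, 0.13116316497325897), (0.06798991560935974, 0.08913876861333847), 94.22968292236328)
top [378. 175.] 295 z 0.0592 mid [ 0.6677 -0.3172  0.0581]
top [337. 192.] 208 z 0.0603 mid [ 0.6273 -0.1876  0.0591]
top [379. 220.] 224 z 0.0691 mid [ 0.5352 -0.2971  0.0684]
top [337. 259.] 232 z 0.0602 mid [ 0.4361 -0.1683  0.0585]
top ring 115 ((0.5695825219154358, 0.13543811440467834), (0.06571506708860397, 0.0826915055513382), 98.16168975830078)
```

View pics/crop2.png

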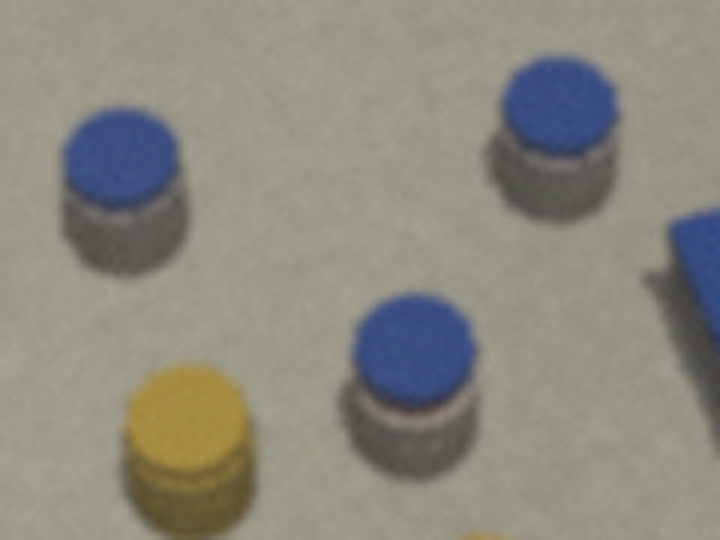

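The crop shows that only the pot at (294,313) has the lid standing proud, with an orange line at crop (415,408). Both views put its lid top at about 68 mm, against 59 mm for the others, so I choose this pot. Next I'll work out the move in tool axes.

```bash
cat >> h.py <<'E'
def go(target,jaw=None):
    o=monitor.get_obs(); T=R.from_euler('xyz',o['tool_rot'],degrees=True).as_matrix()
    print('t',round(o['time_s'],2),'pos',o['tool_pos'].round(4),'F',o['force'].round(1),'w',round(o['grip_width'],4))
    print('tool delta',(T.T@(np.array(target)-o['tool_pos'])).round(4))
    print('tool axes in world (cols)\n',T.round(3),'jaw yaw',np.degrees(np.arctan2(T[1,2],T[0,2])).round(2))
E
python3 -c "
from h import *
go([.5355,-.299,.15])"
```

```text
t 1.1 pos [ 0.2536 -0.5985  0.2416] F [0.1 0.  1. ] w 0.0868
tool delta [ 0.0916  0.3764 -0.1658]
tool axes in world (cols)
 [[-0.     0.921  0.39 ]
 [-0.     0.39  -0.921]
 [-1.    -0.     0.   ]] jaw yaw -67.04
```

Request:
step_arm(
  deltas=[
    [1, 0.0, 0.04, -0.018, 3],
    [1, 0.0, 0.085, -0.038, 6],
    [1, 0.01, 0.13, -0.058, 9],
    [1, 0.02, 0.175, -0.078, 12],
    [1, 0.03, 0.22, -0.098, 15],
    [1, 0.05, 0.265, -0.118, 18],
    [1, 0.07, 0.31, -0.138, 20],
    [1, 0.085, 0.35, -0.155, 22],
    [1, 0.092, 0.3764, -0.1658, 22],
    [1, 0.092, 0.3764, -0.1658, 22],
    [1, 0.092, 0.3764, -0.1658, 22],
  ],
)

```text
time_s: 2.48
tool_pos: [0.5347, -0.3003, 0.1498]
tool_rot: [-23.9, 89.9, -113.0]
force: [-0.1, 0.3, -0.9]
grip_width: 0.0867
```

```bash
python3 - <<'E'
from h import *
go([.5355,-.299,.03])
for n in('side','top'):
    im,d=read_camera(n); save(n+'1.png',im)
    if n=='side': save('crop3.png',cv2.resize(im[200:350,200:400],None,fx=4,fy=4))
E
```

```text
t 2.48 pos [ 0.5347 -0.3003  0.1498] F [-0.1  0.3 -0.9] w 0.0867
tool delta [ 0.1198  0.0008 -0.0015]
tool axes in world (cols)
 [[-0.     1.     0.016]
 [-0.001  0.016 -1.   ]
 [-1.    -0.     0.001]] jaw yaw -89.1
```

View pics/crop3.png

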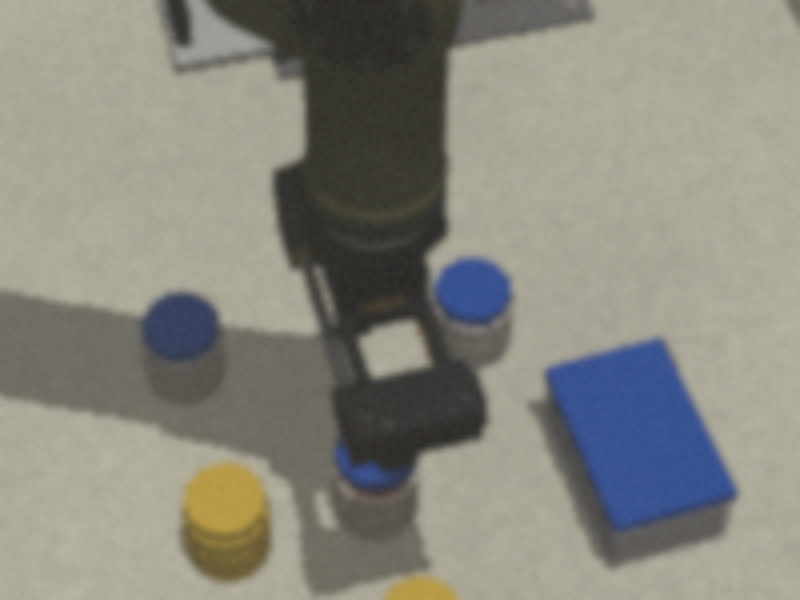

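The open jaws straddle the chosen pot at crop (375,465), with the neighbours well clear. I'll descend and grip.

Request:
step_arm(
  deltas=[
    [1, 0.02, 0.0008, -0.0013, 0],
    [1, 0.05, 0.0008, -0.0013, 0],
    [1, 0.08, 0.0008, -0.0013, 0],
    [1, 0.1, 0.0008, -0.0013, 0],
    [1, 0.115, 0.0008, -0.0013, 0],
    [1, 0.12, 0.0008, -0.0013, 0],
    [1, 0.12, 0.0008, -0.0013, 0],
    [-0.2, 0.12, 0.0008, -0.0013, 0],
    [-0.6, 0.12, 0.0008, -0.0013, 0],
    [-0.6, 0.12, 0.0008, -0.0013, 0],
    [-0.6, 0.12, 0.0008, -0.0013, 0],
    [-0.6, 0.12, 0.0008, -0.0013, 0],
  ],
  newtons=15,
)

```text
time_s: 4.08
tool_pos: [0.5363, -0.2975, 0.0297]
tool_rot: [166.8, 90.0, 77.7]
force: [0.1, 0.2, 1.7]
grip_width: 0.0536
```

Gripped, at 53.6 mm opening. I'll lift and carry it over the nest at about (0.5757, 0.1335).

Request:
step_arm(
  deltas=[
    [-0.6, -0.03, 0, 0, 0],
    [-0.6, -0.075, 0, 0, 0],
    [-0.6, -0.11, 0.004, -0.03, 0],
    [-0.6, -0.12, 0.009, -0.08, 0],
    [-0.6, -0.12, 0.015, -0.135, 0],
    [-0.6, -0.12, 0.021, -0.19, 0],
    [-0.6, -0.12, 0.027, -0.245, 0],
    [-0.6, -0.12, 0.033, -0.3, 0],
    [-0.6, -0.12, 0.039, -0.355, 0],
    [-0.6, -0.115, 0.044, -0.4, 0],
    [-0.6, -0.11, 0.046, -0.425, 0],
    [-0.6, -0.1, 0.046, -0.43, 0],
  ],
)

```text
time_s: 5.58
tool_pos: [0.5746, 0.1354, 0.1291]
tool_rot: [174.8, 90.0, 86.0]
force: [1.0, 0.6, -2.3]
grip_width: 0.0533
```

Request:
step_arm(
  deltas=[
    [-0.6, 0.0, 0, 0, 0],
    [-0.6, 0.02, 0, 0, 0],
    [-0.6, 0.03, 0, 0, 0],
    [-0.6, 0.03, 0, 0, 0],
  ],
)

```text
time_s: 6.08
tool_pos: [0.5741, 0.1319, 0.0979]
tool_rot: [-76.6, 89.8, -165.7]
force: [0.1, 0.8, -2.0]
grip_width: 0.0538
```

```bash
python3 - <<'E'
from h import *
go([.5757,.1335,.044])
C=[]
for n in('side','top'):
    im,d=read_camera(n); save(n+'2.png',im); P=cloud(n,d)
    u0,v0,u1,v1=(220,130,340,230) if n=='side' else (180,130,300,260)
    C.append(cv2.resize(im[v0:v1,u0:u1],(400,int(400*(v1-v0)/(u1-u0)))))
    h=cv2.cvtColor(im,cv2.COLOR_RGB2HSV)
    b=(h[...,0]>105)&(h[...,0]<130)&(h[...,1]>120)&(P[...,1]>.06)&(P[...,1]<.22)&(P[...,0]>.45)&(P[...,0]<.65)
    q=P[b]; print(n,'lid px',len(q), len(q) and (np.median(q,0).round(4),q.min(0).round(4),q.max(0).round(4)))
    b=(P[...,0]>.44)&(P[...,0]<.52)&(abs(P[...,1]-.133)<.04)&(P[...,2]>.04)&(P[...,2]<.056); q=P[b]
    if len(q)>5: rr=cv2.minAreaRect(q[:,:2].astype(np.float32)); print(n,'tab',rr)
H=max(c.shape[0] for c in C)
save('crop4.png',np.hstack([np.pad(c,((0,H-c.shape[0]),(0,0),(0,0))) for c in C]))
E
```

```text
t 6.08 pos [0.5741 0.1319 0.0979] F [ 0.1  0.8 -2. ] w 0.0538
tool delta [ 0.0539  0.0018 -0.0016]
tool axes in world (cols)
 [[-0.003  1.     0.016]
 [-0.001  0.016 -1.   ]
 [-1.    -0.003  0.001]] jaw yaw -89.1
side lid px 1 (array([0.5757, 0.1464, 0.1336]), array([0.5757, 0.1464, 0.1336]), array([0.5757, 0.1464, 0.1336]))
side tab ((0.4914374053478241, 0.13279989361763), (0.012000693008303642, 0.0522393174469471), 0.4490448534488678)
top lid px 0 0
```

View pics/crop4.png

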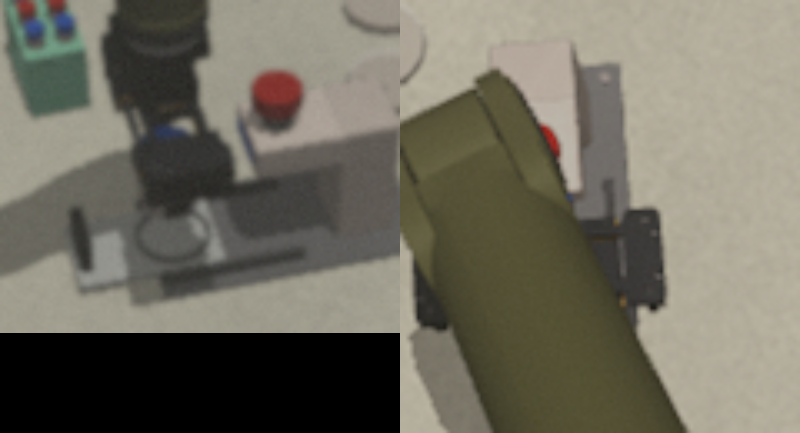

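The pot hangs above the ring (side crop (173,233)), but the arm hides it from the top camera. I'll get the ring centre from the first pictures, using the image ring on the plane z = 20 mm.

```bash
python3 - <<'E'
from h import *
def proj(n,X):
    m=camera_model(n); c=(np.atleast_2d(X)-m['xyz'])@rot(m['attitude']); return c[:,:2]/c[:,2:]*[m['fx'],m['fy']]+[m['cx'],m['cy']]
from scipy.optimize import minimize
from scipy.ndimage import map_coordinates as mc
a=np.linspace(0,2*np.pi,72,endpoint=False)
for n in('side','top'):
    g=cv2.cvtColor(cv2.imread(f'pics/{n}0.png'),cv2.COLOR_BGR2GRAY).astype(float)
    def val(c,r,z=.02):
        uv=proj(n,np.stack([c[0]+r*np.cos(a),c[1]+r*np.sin(a),0*a+z],1)); return mc(g,[uv[:,1],uv[:,0]],order=1).mean()
    best=min(((val((x,y),.033)-.5*val((x,y),.026)-.5*val((x,y),.040,.014),x,y) for x in np.arange(.560,.592,.0005) for y in np.arange(.12,.148,.0005)))
    print(n,np.round(best,4))
E
```

```text
Traceback (most recent call last):
ValueError: time passes only in moves, steps and waits
```

```bash
python3 - <<'E'
from h import *
from scipy.ndimage import map_coordinates as mc
a=np.linspace(0,2*np.pi,72,endpoint=False)
for n in('side','top'):
    m=camera_model(n); A=rot(m['attitude'])
    g=cv2.cvtColor(cv2.imread(f'pics/{n}0.png'),cv2.COLOR_BGR2GRAY).astype(float)
    def val(c,r,z=.02):
        X=np.stack([c[0]+r*np.cos(a),c[1]+r*np.sin(a),0*a+z],1); q=(X-m['xyz'])@A
        uv=q[:,:2]/q[:,2:]*[m['fx'],m['fy']]+[m['cx'],m['cy']]; return mc(g,[uv[:,1],uv[:,0]],order=1).mean()
    best=min(((val((x,y),.033)-.5*val((x,y),.026)-.5*val((x,y),.040,.014),x,y) for x in np.arange(.560,.592,.0005) for y in np.arange(.12,.148,.0005)))
    print(n,np.round(best,4))
E
```

```text
side [-25.8825   0.5755   0.131 ]
top [-49.2865   0.575    0.1335]
```

Both views agree on the ring-minus-pot offset of (0.0395, 0.431), and the tool is already there within 1 mm. I'll lower to just above the floor.

Request:
step_arm(
  deltas=[
    [-0.6, 0.015, 0, -0.0005, 0],
    [-0.6, 0.03, 0, -0.0005, 0],
    [-0.6, 0.04, 0, -0.0005, 0],
    [-0.6, 0.046, 0, -0.0005, 0],
    [-0.6, 0.051, 0, -0.0005, 0],
    [-0.6, 0.0545, 0, -0.0005, 0],
    [-0.6, 0.0545, 0, -0.0005, 0],
    [-0.6, 0.0545, 0, -0.0005, 0],
  ],
)

```text
time_s: 7.18
tool_pos: [0.5752, 0.1336, 0.0453]
tool_rot: [87.3, 90.0, -1.7]
force: [0.1, 0.2, -1.2]
grip_width: 0.054
```

```bash
python3 - <<'E'
from h import *
go([.5758,.1335,.044])
im,d=read_camera('side'); save('s3.png',cv2.resize(im[140:220,230:330],None,fx=6,fy=6,interpolation=cv2.INTER_CUBIC))
E
```

```text
t 7.17 pos [0.5752 0.1336 0.0453] F [ 0.1  0.2 -1.2] w 0.054
tool delta [0.0013 0.0006 0.0001]
tool axes in world (cols)
 [[ 0.001  1.     0.017]
 [-0.     0.017 -1.   ]
 [-1.     0.001  0.   ]] jaw yaw -89.03
```

View pics/s3.png

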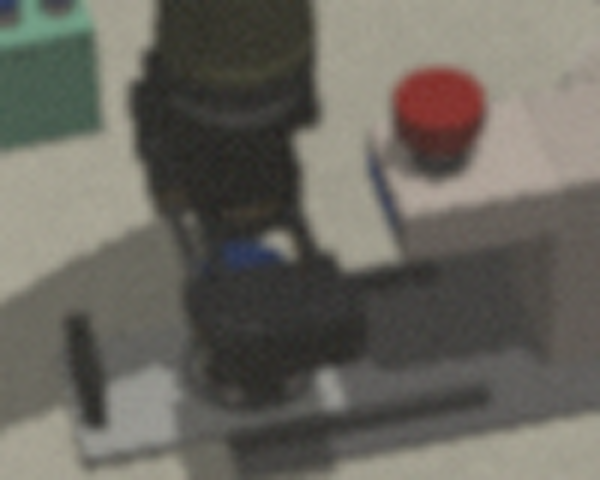

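The pot is inside the ring with no contact force, about 1 mm above the floor. I'll lower it the last millimetre, release and rise.

Request:
step_arm(
  deltas=[
    [-0.6, 0.0012, 0, 0, 0],
    [-0.6, 0.0012, 0, 0, 0],
    [0.2, 0.0012, 0, 0, 0],
    [0.8, 0.0012, 0, 0, 0],
    [0.8, 0.0012, 0, 0, 0],
    [0.8, 0.0012, 0, 0, 0],
    [0.8, -0.01, 0, 0, 0],
    [0.8, -0.03, 0, 0, 0],
    [0.8, -0.06, 0, 0, 0],
    [0.8, -0.1, 0, 0, 0],
    [0.8, -0.13, 0, 0, 0],
    [0.8, -0.13, 0, 0, 0],
  ],
)

```text
time_s: 8.72
tool_pos: [0.5771, 0.1344, 0.1797]
tool_rot: [96.9, 89.6, 7.8]
force: [0.0, -0.7, -1.0]
grip_width: 0.0783
```

Request:
step_arm(
  deltas=[
    [0, 0, -0.04, 0, 0],
    [-0.5, 0, -0.08, 0, 0],
    [-1, 0, -0.11, -0.001, 0],
    [-1, 0, -0.118, -0.001, 0],
    [-1, 0.03, -0.118, -0.001, 0],
    [-1, 0.07, -0.118, -0.001, 0],
    [-1, 0.11, -0.118, -0.001, 0],
    [-1, 0.127, -0.118, -0.001, 0],
    [-1, 0.127, -0.118, -0.001, 0],
  ],
)

```text
time_s: 9.85
tool_pos: [0.4567, 0.1325, 0.0473]
tool_rot: [-94.6, 89.9, 176.4]
force: [-0.1, -0.0, 0.6]
grip_width: 0.002
```

```bash
cat > look.py <<'E'
from h import *
import sys
go([.5758,.1335,.044])
im,d=read_camera('side'); P=cloud('side',d); h=cv2.cvtColor(im,cv2.COLOR_RGB2HSV)
b=(h[...,0]>105)&(h[...,0]<130)&(h[...,1]>120)&(P[...,1]>.06)&(P[...,1]<.22)&(P[...,0]>.45)&(P[...,0]<.72)&(P[...,2]<.095)&(P[...,2]>.05); q=P[b]
if len(q)>9: print('lid',len(q),'ztop',np.percentile(q[:,2],90).round(4),((q.min(0)+q.max(0))/2).round(4))
b=(P[...,0]>.44)&(P[...,0]<.62)&(abs(P[...,1]-.133)<.04)&(P[...,2]>.04)&(P[...,2]<.056)&(im.max(2)<90)&(d>0); q=P[b]
if len(q)>5: print('tab x',np.percentile(q[:,0],[5,50,95]).round(4))
save(sys.argv[1],cv2.resize(im[130:220,220:340],None,fx=5,fy=5,interpolation=cv2.INTER_CUBIC))
E
python3 look.py s4.png
```

```text
t 9.85 pos [0.4567 0.1325 0.0473] F [-0.1 -0.   0.6] w 0.002
tool delta [0.0031 0.1191 0.001 ]
tool axes in world (cols)
 [[-0.002  1.     0.017]
 [ 0.     0.017 -1.   ]
 [-1.    -0.002 -0.   ]] jaw yaw -89.04
lid 129 ztop 0.0817 [0.5748 0.1267 0.0785]
tab x [0.549  0.556  0.5775]
```

View pics/s4.png

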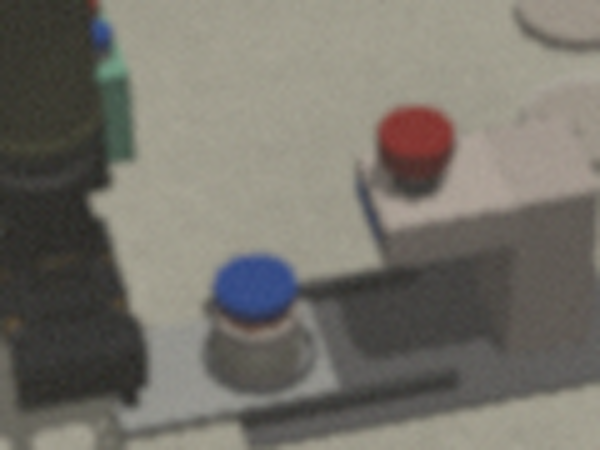

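The pot stands upright in the ring at crop (258,325). The orange stripe is still visible and the lid top is at 82 mm, which is the 14 mm floor plus 68. I'll push the carriage in gently.

Request:
step_arm(
  deltas=[
    [-1, 0, 0.006, 0, 0],
    [-1, 0, 0.011, 0, 0],
    [-1, 0, 0.015, 0, 0],
    [-1, 0, 0.019, 0, 0],
    [-1, 0, 0.024, 0, 0],
    [-1, 0, 0.03, 0, 0],
    [-1, 0, 0.036, 0, 0],
    [-1, 0, 0.042, 0, 0],
    [-1, 0, 0.048, 0, 0],
    [-1, 0, 0.054, 0, 0],
    [-1, 0, 0.06, 0, 0],
    [-1, 0, 0.066, 0, 0],
  ],
)

```text
time_s: 11.4
tool_pos: [0.5233, 0.1334, 0.0479]
tool_rot: [-35.7, 90.0, -124.7]
force: [-2.1, -2.6, -0.2]
grip_width: 0.0006
```

Request:
step_arm(
  deltas=[
    [-1, 0, 0.006, 0, 0],
    [-1, 0, 0.012, 0, 0],
    [-1, 0, 0.018, 0, 0],
    [-1, 0, 0.024, 0, 0],
    [-1, 0, 0.03, 0, 0],
    [-1, 0, 0.035, 0, 0],
    [-1, 0, 0.039, 0, 0],
    [-1, 0, 0.042, 0, 0],
    [-1, 0, 0.044, 0, 0],
    [-1, 0, 0.044, 0, 0],
  ],
)

```text
time_s: 12.65
tool_pos: [0.5673, 0.1347, 0.0481]
tool_rot: [119.9, 89.9, 30.9]
force: [-0.1, -0.8, -1.6]
grip_width: 0.0005
```

Request:
step_arm(
  deltas=[
    [-1, 0, 0.001, 0, 0],
    [-1, 0, 0.002, 0, 0],
    [-1, 0, 0.003, 0, 0],
    [-1, 0, 0.003, 0, 0],
  ],
)

```text
time_s: 13.15
tool_pos: [0.5702, 0.1347, 0.0481]
tool_rot: [123.9, 90.0, 34.9]
force: [-1.7, -0.3, 0.6]
grip_width: 0.0006
```

Request:
step_arm(
  deltas=[
    [-1, 0, 0.001, 0, 0],
    [-1, 0, 0.002, 0, 0],
    [-1, 0, 0.003, 0, 0],
  ],
)

```text
time_s: 13.52
tool_pos: [0.5723, 0.1347, 0.0481]
tool_rot: [-85.5, 89.9, -174.6]
force: [-5.5, -0.4, 3.6]
grip_width: 0.0003
```

Request:
step_arm(
  deltas=[
    [-1, 0, 0.001, 0, 0],
    [-1, 0, 0.002, 0, 0],
  ],
)

```text
time_s: 13.78
tool_pos: [0.5724, 0.1348, 0.048]
tool_rot: [-79.5, 89.7, -168.5]
force: [-11.2, -1.2, 9.1]
grip_width: 0.0005
```

The carriage is at its stop: force is rising and the tool no longer advances. I'll back off, rise and look.

Request:
step_arm(
  deltas=[
    [-1, 0, -0.005, 0, 0],
    [-1, 0, -0.02, 0, 0],
    [-1, -0.03, -0.06, 0, 0],
    [-1, -0.08, -0.075, 0, 0],
    [-1, -0.13, -0.075, 0, 0],
    [-1, -0.165, -0.075, 0, 0],
    [-1, -0.165, -0.075, 0, 0],
  ],
)

```text
time_s: 14.65
tool_pos: [0.5016, 0.1337, 0.2163]
tool_rot: [91.2, 89.6, 2.1]
force: [0.7, 1.2, -0.1]
grip_width: 0.0003
```

```bash
python3 look.py s5.png; python3 - <<'E'
from h import *
go([.672,.136,.215])
E
```

```text
t 14.65 pos [0.5016 0.1337 0.2163] F [ 0.7  1.2 -0.1] w 0.0003
tool delta [0.1729 0.0729 0.0015]
tool axes in world (cols)
 [[ 0.007  1.     0.017]
 [ 0.     0.017 -1.   ]
 [-1.     0.007 -0.   ]] jaw yaw -89.05
tab x [0.5826 0.5883 0.5935]
t 14.7 pos [0.5004 0.1333 0.2142] F [ 0.9 -0.2 -0.5] w 0.0006
tool delta [-2.000e-04  1.716e-01  1.000e-04]
tool axes in world (cols)
 [[ 0.004  1.     0.017]
 [-0.     0.017 -1.   ]
 [-1.     0.004  0.   ]] jaw yaw -89.05
```

View pics/s5.png

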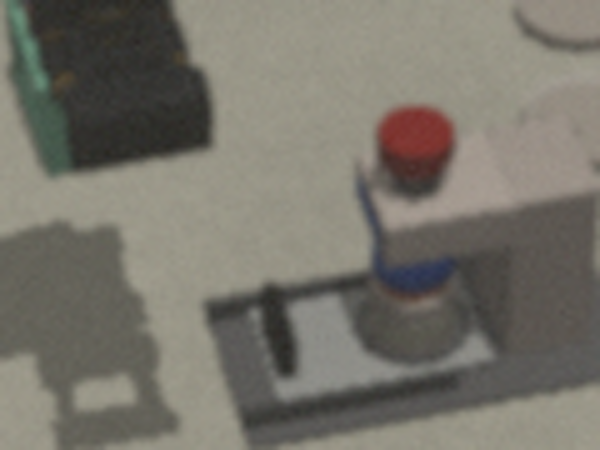

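The carriage is fully in: the tab is at x = 0.588, and the plunger axis minus 85 mm gives 0.588. The stripe is still visible at crop (400,292). Now to the plunger.

Request:
step_arm(
  deltas=[
    [-1, 0, 0.03, 0, 0],
    [-1, 0, 0.075, 0, 0],
    [-1, 0, 0.12, 0, 0],
    [-1, 0, 0.155, 0, 0],
    [-1, 0, 0.1715, 0, 0],
    [-1, 0, 0.1715, 0, 0],
    [-1, 0.01, 0.1715, 0, 0],
    [-1, 0.015, 0.1715, 0, 0],
    [-1, 0.02, 0.1715, 0, 0],
    [-1, 0.02, 0.1715, 0, 0],
  ],
)

```text
time_s: 15.95
tool_pos: [0.6708, 0.1361, 0.1931]
tool_rot: [-60.7, 89.9, -149.7]
force: [-2.1, -0.8, 3.4]
grip_width: 0.0004
```

Request:
step_arm(
  deltas=[
    [-1, 0.004, 0, 0, 0],
    [-1, 0.008, 0, 0, 0],
    [-1, 0.011, 0, 0, 0],
    [-1, 0.014, 0, 0, 0],
    [-1, 0.016, 0, 0, 0],
    [-1, 0.016, 0, 0, 0],
  ],
)

```text
time_s: 16.7
tool_pos: [0.6716, 0.1363, 0.1792]
tool_rot: [78.0, 89.9, -11.0]
force: [-5.7, -1.1, 12.5]
grip_width: 0.0006
```

Request:
step_arm(
  deltas=[
    [-1, 0.002, 0, 0, 0],
    [-1, 0.004, 0, 0, 0],
    [-1, 0.006, 0, 0, 0],
    [-1, 0.006, 0, 0, 0],
  ],
)

```text
time_s: 17.2
tool_pos: [0.6716, 0.1363, 0.1744]
tool_rot: [72.9, 89.9, -16.2]
force: [-6.7, -1.3, 16.7]
grip_width: 0.0005
```

Request:
step_arm(
  deltas=[
    [-1, 0.001, 0, 0, 0],
    [-1, 0.002, 0, 0, 0],
    [-1, 0.002, 0, 0, 0],
  ],
)

```text
time_s: 17.58
tool_pos: [0.6716, 0.1363, 0.1743]
tool_rot: [72.5, 89.8, -16.5]
force: [-9.9, -2.8, 24.2]
grip_width: 0.0003
```

The plunger is at its stop: the tip is at z = 0.155 and the force jumped from 17 to 24 N with no further travel. I'll release straight up, back away and look.

Request:
step_arm(
  deltas=[
    [-1, -0.01, 0, 0, 0],
    [-1, -0.02, 0, 0, 0],
    [-1, -0.04, 0, 0, 0],
    [-1, -0.07, 0, 0, 0],
    [-1, -0.08, -0.05, 0, 0],
    [-1, -0.08, -0.1, 0, 0],
    [-1, -0.08, -0.15, 0, 0],
    [-1, -0.08, -0.17, 0, 0],
    [-1, -0.08, -0.17, 0, 0],
  ],
)

```text
time_s: 18.7
tool_pos: [0.501, 0.1333, 0.2498]
tool_rot: [58.9, 89.9, -30.1]
force: [0.4, 0.6, 0.7]
grip_width: 0.0007
```

```bash
python3 look.py s6.png; python3 - <<'E'
from h import *
im,d=read_camera('side'); P=cloud('side',d); h=cv2.cvtColor(im,cv2.COLOR_RGB2HSV)
b=((h[...,0]<8)|(h[...,0]>172))&(h[...,1]>150)&(abs(P[...,0]-.672)<.04)&(P[...,2]>.1); print('plunger z',np.percentile(P[b][:,2],90))
b=((h[...,0]>105)&(h[...,0]<130)&(h[...,1]>120)&(P[...,1]<-.05)&(P[...,0]>.38)&(P[...,2]>.03)&(P[...,2]<.09)).astype(np.uint8)
k,l,s,c=cv2.connectedComponentsWithStats(b)
for i in range(1,k):
    if s[i,4]>80: print('bystander',np.median(P[l==i],0).round(3),c[i].round())
E
```

```text
t 18.7 pos [0.501  0.1333 0.2498] F [0.4 0.6 0.7] w 0.0007
tool delta [0.206  0.0744 0.0009]
tool axes in world (cols)
 [[ 0.002  1.     0.017]
 [-0.001  0.017 -1.   ]
 [-1.     0.002  0.001]] jaw yaw -89.01
tab x [0.583  0.5884 0.5938]
plunger z 0.17593198846205077
bystander [ 0.63  -0.191  0.057] [318. 272.]
bystander [ 0.438 -0.171  0.057] [245. 281.]
bystander [ 0.699 -0.322  0.055] [359. 308.]
```

View pics/s6.png

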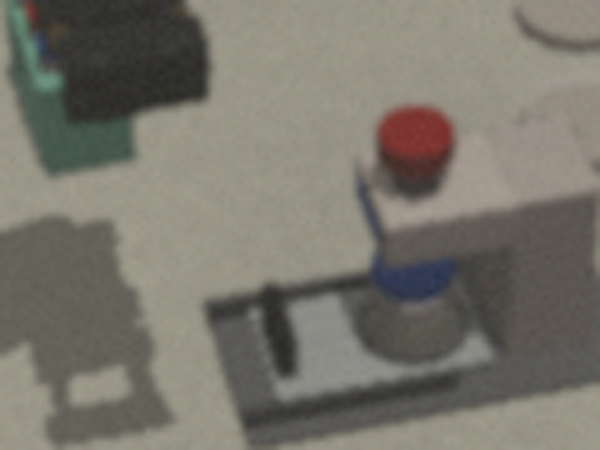

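The lid is home with no orange showing at crop (413,297). The plunger is back up at z = 0.176, the tab hasn't moved, the bystanders are unmoved and the robot is clear. I'll hand in.

```bash
python3 -c "
from cell import env
print(env.sign_off())"
```

```text
the job is handed in; nothing more can be done
None
```

The job is done and handed in at about 19 s on the robot's clock. No verdict was reported. I gripped the pot with the proud lid (top at 68 mm, orange stripe visible) and stood it in the ring. Then I pushed the carriage to its stop and pressed the plunger to its stop, where it stopped moving while the force rose to 24 N.

**Last checks:**
- **Pot and lid:** the pot stands upright in the ring and no orange stripe shows. I judged the lid by eye, because the press head hides its top from measurement.
- **Carriage and plunger:** the tab is at x = 0.588, where fully in puts it. The plunger is back up at z = 0.176 (0.175 expected).
- **Bystanders:** both sealed pots and the tip box measure within about 2 mm of where they were. The tube rack was partly hidden and only seen standing, not re-measured, but the arm did not go near it.
- **Disagreement:** the two cameras differed by up to about 4 mm sideways. I allowed for this by working from the pot-to-ring offset seen in each view.

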